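# Seat a reference cell in the corner of the alignment plate

## Robot

A 6-joint arm with a two-finger parallel gripper is mounted at the origin on the work surface. World frame = base frame: x ahead of the robot, y to its left, z up, the work surface at z = 0. Lengths are in m, angles in rad, forces in N, time in s.
With the tool pointing down it reaches from about 0.375 to 0.975 m from the base axis. Payload 3.8 kg.
Tool frame: the origin (TCP) lies midway between the tips of the shut fingers; the grasp point (between the pads) lies 19 mm behind it; z points along the fingers, y is the direction in which the jaws open and shut (so a half turn about z gives the same grasp; the last joint's range is limited). The gripper opens to 85 mm and grips with 20 to 120 N. Pads are 22 mm wide; open, the fingers measure 114 mm over their backs; the gripper's body (76 mm by 85 mm) begins 54 mm behind the grasp point. The pads swing forward as they close: fully open they stand 13 mm farther back than shut.
Start: joints at [1.108, 0.264, 1.604, -0, 1.274, -0.037], TCP at [0.279, 0.615, 0.231] pointing down, gripper open.
Joint ranges: [-2.63, 2.63], [-0.94, 2.18], [0.31, 2.57], [-1.31, 4.45], [0, 2.66], [-2.55, 2.55]. Speed limits (rad/s): [2.57, 2.57, 3.14, 3.14, 3.14, 3.14].

## Interface

Orientations are given as a rotation vector (axis times angle).
In Python, from workcell import bot gives the robot as it stands.
- The arm moves only by the shell command python3 -m inch 'ROWS' [FORCE]. ROWS is JSON, a list of rows, each an object of numbers: "dx", "dy", "dz": the shift along the tool's x, y, z in m; "ax", "ay", "az": the turn, a rotation vector about the tool's x, y, z in degrees; "fingers": the opening, from -1 (shut) to 1 (fully open). A call has 1 to 20 rows; each row is the pose to reach, as a shift and turn from the pose measured when the call began, along the tool's axes at that moment; what a row does not reach only later rows make up. A row lasts 1/8 s, in which the tool goes at most 62.5 mm and 10.7 degrees, less where a joint would pass 70% of its speed; a pose out of reach is approached as far as the arm can. A call with a gripper value outside its range is refused whole. The fingers move at their own pace and stop on an object; FORCE is the grip in N (left out, the last holds). Time passes only in rows, so rows that repeat a pose let the fingers close. It gives the time, the measured TCP pose, the force and the opening at its end, in the units of the state.
- bot.read_state(): the state, without advancing time (a new reading comes with each control period).
- bot.read_camera(name): name is "scene" or "top"; returns (picture, depth): 420x560x3 uint8, blue, green, red; 420x560 float32, m along the optical axis (not along the pixel's ray), 0 where there is no reading.
- bot.get_calibration(name): a dict with "intrinsics" (3x3 intrinsics, pixels), "view" (4x4, takes a point from world to camera coordinates). Camera axes: x right, y down, z forward; pixel columns grow to the right and rows downward; lengths in m; the calibration is good to about 2 mm. A picture is of the moment at which its call begins. get_calibration takes no time and is no camera call.
- bot.finish_job(): hands the job in, once; it reports no verdict.
Trained networks look in the newest picture that a camera, given by its name, has taken for a name from the list of things; names that differ only in an ending like _2 or _b are one class to them, and where a whole thing is asked for, a point or a joint stands for the part that bears it (a point fixed in the world has none). Each returns a list of dicts, best first, with "p" (0 to 1); they miss things now and then, are a little off and sometimes report something else, mostly with a low value. They report only what shows in the picture. A call takes as long as a camera call. They do not tell look-alikes from the thing itself.
- bot.masks_of(camera, thing): "region" (420x560 bool, what is visible of it) and "box" ([left, top, right, bottom] in pixels, round what is visible of it).
The state is a dict: "time": time; "q": joint angles; "joint_vel": joint speeds; "joint_torque": joint torques, N m; "tool_pos": TCP position; "tcp_rot": TCP orientation; "wrist_force": force on the tool from outside, world axes, zero at the start; "torque": the same for the moment, N m; "width": opening from 0.0 (shut) to 1.0 (fully open).
Only numpy, scipy, OpenCV 4.12 (cv2) and the standard library are available. Lean on these libraries where they do the work, as an engineer would, in place of code of your own. Each camera call takes 0.05 s, during which the arm holds its last target. There are 200 camera calls.

## Task

With the fingertips, push the white solar-cell carrier flat against the blue rail, then slide it along the rail, keeping it against the rail, all the way into the corner at the green-topped stop, so that it ends flush with both the rail and that stop. It must stay lying on the plate (slide it, do not lift or tip it). Leave the brass post, the vial and the screwdriver where they stand, and finish with the hand clear.

Things in the scene. Friction and masses are not known exactly. Their poses are not given: they have to be found in the camera images.
- stage: Fixed dark grey plate on the bench, top 10 mm above the bench, x -110 to +60, y -190 to +190 mm about its origin (on its underside). At yaw 0 x points away from the robot, y left. A blue rail 12 mm tall runs along y; its face is at x = +45 mm, looking to -x. A cross stop closes each end of the rail: inner faces at y = +160 and -160 mm. Pose differs from run to run, yaw up to 0.3 rad.
- rail_mid (a point): Point on the rail's face, half-way along, at the height of the plate's top; axes as the plate's. At each end, facing the rail, stands a small fixed dark lip 10 mm tall: plate x -13 to -3 mm, from the stop's inner face 10 mm inwards (|y| 150 to 160 mm). So each corner is a pocket 48 mm wide, entered along the rail.
- stop_green_ref (a point): Centre of the 16 mm thick stop with the green top (18 mm tall above the plate), 6 mm above the plate, at plate x = +23 mm and y = +168 or -168 mm (green and orange may be either way round). It lies on the line the carrier's centre follows when flush with the rail; a fully seated carrier's centre is 46 mm from it.
- stop_orange_ref (a point): The same point on the orange-topped stop at the other end of the rail: not the target.
- carrier: Loose white flat carrier with a dark blue cell on top, about 90 g, 44 (x) by 76 (y) by 12 mm (z); origin: centre of its underside. Its straight +x side goes against the rail (centre then at plate x = +23 mm). The -x side, towards the robot, has a finger notch through its full height: y -20 to +20, x -22 to -10 mm. It starts near mid-rail, 15 to 35 mm short of the rail, turned up to 0.25 rad.
- probe_post: Bystander: loose brass post 46 mm tall, 28 mm across the foot, standing on the plate near its robot-side edge. Origin: centre of its foot.
- vial: Bystander: loose glass vial with blue cap, 32 mm across, 60 mm tall, standing on the bench to the left of the plate. Origin: centre of its underside.
- driver: Bystander: loose screwdriver 170 mm long, lying on the bench to the right of the plate, pointing roughly away from the robot. Origin: its middle, on the bench; x runs along it.
There are look-alikes about, which are no part of the job. Of the things like the carrier, leave any that is turquoise; of the rest the larger one is meant.

How it is judged:
On the way, in this order (a step that is already met when the one before it is completed fails the run):
1. the carrier lies flush against the rail while still out on the rail, more than 55 mm from home (x of carrier in the frame of stage above 0.0205 m and angle between the x axis of carrier and the x axis of stage, either way round below 0.06 rad and horizontal distance between carrier and stop_green_ref above 0.101 m), for 0.1 s.
2. the carrier comes along the rail, still flush, in the last 45 mm before the stop (x of carrier in the frame of stage above 0.0205 m and angle between the x axis of carrier and the x axis of stage, either way round below 0.06 rad and horizontal distance between carrier and stop_green_ref between 0.049 and 0.091 m), for 0.1 s.
At the end, for the whole second after the job is handed in: The carrier lies flat and at rest in the corner at the green-topped stop: within 2.5 mm of the rail and of the stop and within 0.06 rad of square to the rail; post, vial and screwdriver are within 15 mm of their start and upright where they stood upright (x of carrier in the frame of stage above 0.0205 m and angle between the x axis of carrier and the x axis of stage, either way round below 0.06 rad and horizontal distance between carrier and stop_green_ref below 0.0485 m and height (world z) of carrier below 0.012 m and angle between carrier's own z axis and vertical below 0.05 rad and linear speed of carrier below 0.01 m/s and distance of each of probe_post, vial, driver from where it was at the start of the episode below 0.015 m and angle between each of probe_post, vial's own z axis and vertical below 0.3 rad); the robot touches nothing.
It fails at once if the carrier is lifted more than 5 mm off the plate (height (world z) of carrier above 0.015 m).
It fails at once if the carrier is tipped by more than 0.15 rad (angle between carrier's own z axis and vertical above 0.15 rad).
It fails at once if in the last 45 mm before the green stop the carrier is more than 6 mm off the rail (horizontal distance between carrier and stop_green_ref below 0.091 m and x of carrier in the frame of stage below 0.017 m).
It fails at once if post, vial or screwdriver is moved more than 15 mm or knocked over (not (distance of each of probe_post, vial, driver from where it was at the start of the episode below 0.015 m and angle between each of probe_post, vial's own z axis and vertical below 0.3 rad)).
It also fails if it takes over 64 s, if anything falls off the work surface, if the arm or the gripper's body presses on something with over 40 N, if the wrist force passes 120 N, or if a joint passes its speed limit or range.

## Working session

There is one attempt and no reset: what is moved stays moved. The work goes in short steps, Python scripts to look and compute and a shell command to move; the robot and the scene stay as the last step left them, time stands still between calls to the robot, and variables do not carry over. Pictures are saved under pics/ and viewed, about 8 in all and at most 12, crops included, and the job is handed in when it is done.

```bash
ls; mkdir -p pics
python3 - <<'E'
from workcell import bot
import cv2,numpy as np
for c in ("top","scene"):
    p,d=bot.read_camera(c); cv2.imwrite(f"pics/{c}0.png",p)
    print(c,bot.get_calibration(c)["intrinsics"].tolist(),np.round(bot.get_calibration(c)["view"],3).tolist())
    for t in ("carrier","stop_green_ref","probe_post","vial","driver","stage"):
        print(t,[(round(m["p"],2),[int(v) for v in m["box"]]) for m in bot.masks_of(c,t)])
s=bot.read_state();print(s)
E
```

```text
pics
top [[493.7433962457188, 0.0, 288.2000460174827], [0.0, 493.7433962457188, 216.95503214527645], [0.0, 0.0, 1.0]] [[0.011, -1.0, 0.029, -0.018], [-0.983, -0.016, -0.184, 0.573], [0.184, -0.026, -0.983, 1.037], [0.0, 0.0, 0.0, 1.0]]
carrier [(0.9, [275, 199, 306, 226]), (0.72, [263, 136, 279, 162]), (0.59, [292, 290, 327, 325])]
stop_green_ref [(0.62, [217, 183, 226, 213])]
probe_post [(0.66, [261, 244, 274, 256])]
vial [(0.74, [105, 217, 130, 238])]
driver [(0.94, [441, 204, 456, 272])]
stage [(0.95, [201, 177, 379, 272])]
scene [[468.04852935216735, 0.0, 275.2307363144917], [0.0, 468.04852935216735, 208.53734235731403], [0.0, 0.0, 1.0]] [[-0.603, 0.798, -0.023, 0.328], [0.487, 0.344, -0.803, -0.215], [-0.633, -0.495, -0.595, 1.726], [0.0, 0.0, 0.0, 1.0]]
carrier [(0.61, [231, 261, 251, 277]), (0.55, [249, 216, 275, 234]), (0.5, [281, 185, 302, 198])]
stop_green_ref [(0.57, [201, 190, 336, 272])]
probe_post []
vial [(0.61, [385, 258, 401, 281]), (0.51, [167, 171, 207, 189])]
driver [(0.61, [170, 169, 208, 187])]
stage [(0.63, [199, 187, 338, 272])]
{'time': 0.7, 'q': array([ 1.10813110e+00,  2.63834445e-01,  1.60394275e+00, -7.15463112e-07,
        1.27368712e+00, -3.69087449e-02]), 'joint_vel': array([-0.00023104,  0.00117598,  0.00186134, -0.00040119,  0.00068797,
        0.00084736]), 'joint_torque': array([-5.80159895e-05, -5.14844584e+01, -3.67614377e+01, -2.73419209e-04,
        8.67055714e-04,  1.32331010e-05]), 'tool_pos': array([0.27880236, 0.61476406, 0.23135491]), 'tcp_rot': array([6.63729805e-01, 3.07064547e+00, 1.95073528e-04]), 'wrist_force': array([ 0.73551887,  0.5050226 , -0.16906691]), 'torque': array([ 0.03364431,  0.05091485, -0.0074215 ]), 'width': 0.999826544853717}
```

Run:
```python
import cv2
p=cv2.imread("pics/top0.png")[120:345,90:470]; cv2.imwrite("pics/t1.png",cv2.resize(p,None,fx=2.1,fy=2.1,interpolation=cv2.INTER_CUBIC))
```

```text
(no output)
```

View pics/t1.png

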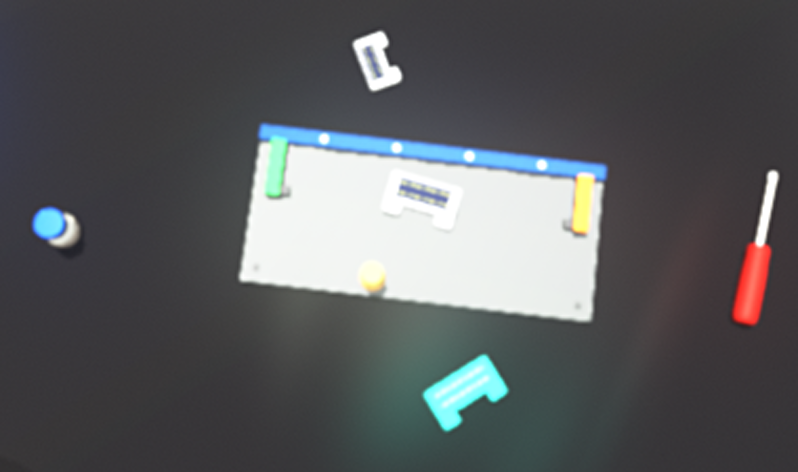

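```bash
cat > h.py <<'E'
from workcell import bot
import cv2,numpy as np
from scipy.spatial.transform import Rotation as Rn
def back(px,z,cam="top"):
    c=bot.get_calibration(cam);V=c["view"];R,t=V[:3,:3],V[:3,3]
    px=np.asarray(px,float).reshape(-1,2)
    r=np.c_[px,np.ones(len(px))]@np.linalg.inv(c["intrinsics"]).T@R
    o=-R.T@t
    return (o+r*((z-o[2])/r[:,2])[:,None])[:,:2]
def rect(reg,z):
    cs,_=cv2.findContours(reg.astype(np.uint8),cv2.RETR_EXTERNAL,cv2.CHAIN_APPROX_NONE)
    k=max(cs,key=cv2.contourArea)
    w=back(k,z); r=cv2.minAreaRect((w*1000).astype(np.float32)); return r,w
E
python3 - <<'E'
from h import *
p,d=bot.read_camera("top")
hsv=cv2.cvtColor(p,cv2.COLOR_BGR2HSV)
st=bot.masks_of("top","stage")[0]["region"]
full=(hsv[...,2]>110)&(cv2.dilate(st.astype(np.uint8),np.ones((9,9)))>0)
print("stage",rect(full,.010)[0])
blue=(hsv[...,0]>95)&(hsv[...,0]<125)&(hsv[...,1]>120)&(hsv[...,2]>90)&full
n,l,s,_=cv2.connectedComponentsWithStats(blue.astype(np.uint8)); k=1+np.argmax(s[1:,4]); b=l==k
print("rail",s[k],rect(b,.022)[0],"at10",rect(b,.010)[0])
# face line: lower edge of blue per column, subpixel by blueness (B-R) half crossing
f=p.astype(float);bl=f[...,0]-f[...,2];pts=[]
cols=[c for c in range(s[k,0]+14,s[k,0]+s[k,2]-14)]
for c in cols:
    r=np.where(b[:,c])[0]
    if not len(r):continue
    m=r.max();h=bl[r.min():m+1,c].max()/2
    for y in range(m-2,m+5):
        if bl[y,c]>=h>bl[y+1,c]: pts.append((c,y+(bl[y,c]-h)/(bl[y,c]-bl[y+1,c])));break
w=back(pts,.010); v=cv2.fitLine(w.astype(np.float32),cv2.DIST_HUBER,0,1e-4,1e-4).ravel()
print("face",v,"yaw",np.arctan2(v[0]*-np.sign(v[1]),abs(v[1])), "res",np.std((w-v[2:])@[-v[1],v[0]]))
for nme,lo,hi in(("green",45,85),("orange",12,35)):
    g=(hsv[...,0]>lo)&(hsv[...,0]<hi)&(hsv[...,1]>100)&(hsv[...,2]>90)&(cv2.dilate(st.astype(np.uint8),np.ones((5,5)))>0)
    n,l,s,_=cv2.connectedComponentsWithStats(g.astype(np.uint8))
    for k in range(1,n):
        if s[k,4]>60: print(nme,s[k],rect(l==k,.028)[0])
for m in bot.masks_of("top","carrier"): print("carrier",m["box"],rect(m["region"],.022)[0])
m=bot.masks_of("top","probe_post")[0];print("post",rect(m["region"],.056)[0])
cx,cy,x2,y2=[int(v) for v in (262,188,320,240)]
w=(hsv[...,1]<60)&(hsv[...,2]>235);w[:cy]=0;w[y2:]=0;w[:,:cx]=0;w[:,x2:]=0
print("white",w.sum(),p[230,300],p[222,300],p[219,280])
cv2.imwrite("pics/c1.png",cv2.resize(p[170:265,195:385],None,fx=4.2,fy=4.2,interpolation=cv2.INTER_NEAREST))
E
```

```text
stage ((562.665283203125, -19.401351928710938), (389.7157897949219, 179.79727172851562), 84.01170349121094)
rail [ 213  179  166   27 1173] ((638.4166870117188, -26.8197021484375), (382.36212158203125, 19.221891403198242), 84.0113525390625) at10 ((641.310791015625, -27.316009521484375), (386.5227966308594, 19.43104362487793), 84.0113525390625)
face [ 0.10372102  0.99460644  0.6288849  -0.04968848] yaw -0.1039079 res 0.0003274879786720117
orange [362 204  11  27  98] ((580.5159301757812, -188.03909301757812), (18.07880401611328, 59.958763122558594), 81.24918365478516)
carrier [293.1, 290.2, 327.7, 324.8] ((379.77545166015625, -62.658973693847656), (45.17269515991211, 78.95030212402344), 31.639469146728516)
carrier [262.3, 138.8, 277.4, 163.8] ((741.1515502929688, 36.14146041870117), (57.948463439941406, 30.46055793762207), 18.879650115966797)
carrier [273.8, 201.0, 306.0, 227.9] ((584.7345581054688, -15.654003143310547), (75.63201141357422, 46.51060104370117), 74.6888656616211)
post ((497.05419921875, 34.607513427734375), (26.188491821289062, 23.900114059448242), 0.8546204566955566)
white 2234 [236 238 235] [255 255 255] [255 255 255]
```

View pics/c1.png

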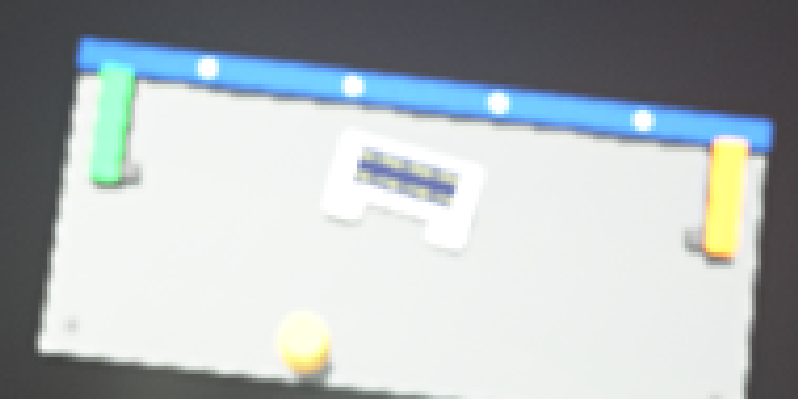

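```bash
cat >> h.py <<'E'
ys=-0.1039; SX=np.array([np.cos(ys),np.sin(ys)]); SY=np.array([-np.sin(ys),np.cos(ys)]); O=.58565*SX+.0393*SY
def S(w): w=np.asarray(w)[:2]-O; return np.round([w@SX*1000,w@SY*1000],1)
def go(xy,z,yaw):
    """shift (mm) in tool axes and az (deg) to bring TCP to xy,z, tool y at the +y axis of a frame of given yaw"""
    s=bot.read_state();R=Rn.from_rotvec(s["tcp_rot"]).as_matrix()
    d=R.T@(np.r_[xy,z]-s["tool_pos"])*1000
    a=np.arctan2(R[1,1],R[0,1]); az=-np.degrees((yaw+np.pi/2-a+np.pi/2)%np.pi-np.pi/2)
    print("shift",d.round(1),"az",round(az,1),"tcp stage",S(s["tool_pos"]),s["tool_pos"].round(4),"F",s["wrist_force"].round(1),"w",round(s["width"],3),"t",s["time"])
E
python3 - <<'E'
from h import *
yc=np.radians(74.69)-np.pi/2; cx=np.array([np.cos(yc),np.sin(yc)]); c=np.array([.5847,-.01565])
print(S(c)); go(c-.040*cx,.07,yc)
m=bot.masks_of("top","vial")[0];print("vial",rect(m["region"],.06)[0])
E
```

```text
[-2.5  5.8]
shift [-499.4 -454.1  161.3] az -9.1 tcp stage [-372.1  601. ] [0.2788 0.6147 0.2313] F [ 0.7 -0.6  0.3] w 1.007 t 0.9
vial ((544.0425415039062, 361.06512451171875), (45.474212646484375, 30.52491569519043), 64.54425048828125)
```

```bash
python3 -m inch '[{"dx":-0.499,"dy":-0.454,"dz":0.03,"az":-9.1,"fingers":-0.88},{"dx":-0.499,"dy":-0.454,"dz":0.03,"az":-9.1,"fingers":-0.88},{"dx":-0.499,"dy":-0.454,"dz":0.03,"az":-9.1,"fingers":-0.88},{"dx":-0.499,"dy":-0.454,"dz":0.03,"az":-9.1,"fingers":-0.88},{"dx":-0.499,"dy":-0.454,"dz":0.03,"az":-9.1,"fingers":-0.88},{"dx":-0.499,"dy":-0.454,"dz":0.03,"az":-9.1,"fingers":-0.88},{"dx":-0.499,"dy":-0.454,"dz":0.03,"az":-9.1,"fingers":-0.88},{"dx":-0.499,"dy":-0.454,"dz":0.03,"az":-9.1,"fingers":-0.88},{"dx":-0.499,"dy":-0.454,"dz":0.03,"az":-9.1,"fingers":-0.88},{"dx":-0.499,"dy":-0.454,"dz":0.03,"az":-9.1,"fingers":-0.88},{"dx":-0.499,"dy":-0.454,"dz":0.03,"az":-9.1,"fingers":-0.88},{"dx":-0.499,"dy":-0.454,"dz":0.03,"az":-9.1,"fingers":-0.88},{"dx":-0.499,"dy":-0.454,"dz":0.16,"az":-9.1,"fingers":-0.88},{"dx":-0.499,"dy":-0.454,"dz":0.16,"az":-9.1,"fingers":-0.88},{"dx":-0.499,"dy":-0.454,"dz":0.16,"az":-9.1,"fingers":-0.88},{"dx":-0.499,"dy":-0.454,"dz":0.16,"az":-9.1,"fingers":-0.88}]'
python3 - <<'E'
from h import *
yc=np.radians(74.69)-np.pi/2; cx=np.array([np.cos(yc),np.sin(yc)]); c=np.array([.5847,-.01565])
go(c-.040*cx,.014,yc)
p,d=bot.read_camera("top");q,_=bot.read_camera("scene")
cv2.imwrite("pics/v3.png",np.hstack([cv2.resize(p[165:265,200:330],(390,300),interpolation=2),cv2.resize(q[150:280,195:345],(390,300),interpolation=2)]))
E
```

```text
shift [-499.5 -454.1  217.3] az -9.1 tcp stage [-372.1  601. ] [0.2788 0.6147 0.2313] F [-0.2  0.6  0.4] w 0.999 t 0.95invalid input at $[0]: expected keys dx, dy, dz, ax, ay, az, fingers
```

View pics/v3.png

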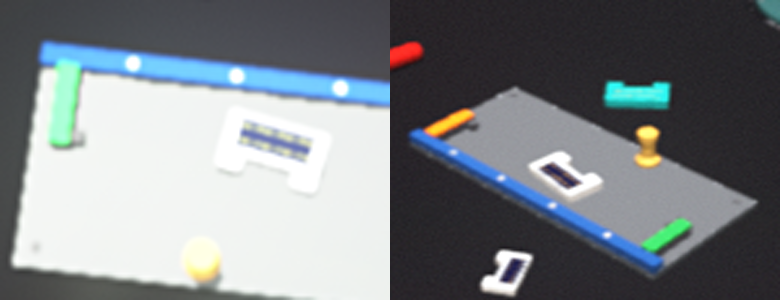

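The row was refused because every key is required, so nothing moved. The picture again shows the carrier mid-plate and the post at the robot-side edge.

```bash
python3 -m inch '[{"dx":-0.499,"dy":-0.454,"dz":0.03,"ax":0,"ay":0,"az":-9.1,"fingers":-0.88},{"dx":-0.499,"dy":-0.454,"dz":0.03,"ax":0,"ay":0,"az":-9.1,"fingers":-0.88},{"dx":-0.499,"dy":-0.454,"dz":0.03,"ax":0,"ay":0,"az":-9.1,"fingers":-0.88},{"dx":-0.499,"dy":-0.454,"dz":0.03,"ax":0,"ay":0,"az":-9.1,"fingers":-0.88},{"dx":-0.499,"dy":-0.454,"dz":0.03,"ax":0,"ay":0,"az":-9.1,"fingers":-0.88},{"dx":-0.499,"dy":-0.454,"dz":0.03,"ax":0,"ay":0,"az":-9.1,"fingers":-0.88},{"dx":-0.499,"dy":-0.454,"dz":0.03,"ax":0,"ay":0,"az":-9.1,"fingers":-0.88},{"dx":-0.499,"dy":-0.454,"dz":0.03,"ax":0,"ay":0,"az":-9.1,"fingers":-0.88},{"dx":-0.499,"dy":-0.454,"dz":0.03,"ax":0,"ay":0,"az":-9.1,"fingers":-0.88},{"dx":-0.499,"dy":-0.454,"dz":0.03,"ax":0,"ay":0,"az":-9.1,"fingers":-0.88},{"dx":-0.499,"dy":-0.454,"dz":0.03,"ax":0,"ay":0,"az":-9.1,"fingers":-0.88},{"dx":-0.499,"dy":-0.454,"dz":0.03,"ax":0,"ay":0,"az":-9.1,"fingers":-0.88},{"dx":-0.499,"dy":-0.454,"dz":0.16,"ax":0,"ay":0,"az":-9.1,"fingers":-0.88},{"dx":-0.499,"dy":-0.454,"dz":0.16,"ax":0,"ay":0,"az":-9.1,"fingers":-0.88},{"dx":-0.499,"dy":-0.454,"dz":0.16,"ax":0,"ay":0,"az":-9.1,"fingers":-0.88},{"dx":-0.499,"dy":-0.454,"dz":0.16,"ax":0,"ay":0,"az":-9.1,"fingers":-0.88}]'
python3 - <<'E'
from h import *
yc=np.radians(74.69)-np.pi/2; cx=np.array([np.cos(yc),np.sin(yc)]); c=np.array([.5847,-.01565])
go(c-.040*cx,.014,yc)
p,d=bot.read_camera("top");q,_=bot.read_camera("scene")
cv2.imwrite("pics/v4.png",np.hstack([cv2.resize(p[165:265,200:330],(390,300),interpolation=2),cv2.resize(q[150:280,195:345],(390,300),interpolation=2)]))
E
```

```text
time: 3.05
tool_pos: [0.5464, -0.0041, 0.0725]
tcp_rot: [0.417, 3.113, 0.0]
wrist_force: [0.4, -0.6, 0.4]
width: 0.057
shift [ 0.  -1.  58.5] az 0.1 tcp stage [-41.8  13.3] [ 0.5464 -0.0041  0.0725] F [ 0.4 -0.6  0.4] w 0.057 t 3.05
```

View pics/v4.png

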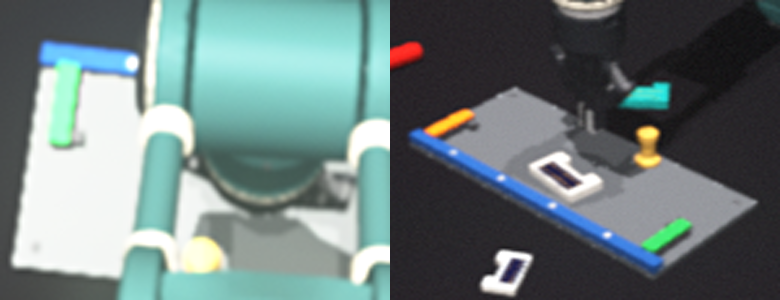

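Arm is above the spot short of the notch and the post is well clear. Descend, then ease into the notch.

```bash
python3 -m inch '[{"dx":0,"dy":-0.001,"dz":0.04,"ax":0,"ay":0,"az":0,"fingers":-0.88},{"dx":0,"dy":-0.001,"dz":0.058,"ax":0,"ay":0,"az":0,"fingers":-0.88},{"dx":0,"dy":-0.001,"dz":0.058,"ax":0,"ay":0,"az":0,"fingers":-0.88},{"dx":-0.005,"dy":-0.001,"dz":0.058,"ax":0,"ay":0,"az":0,"fingers":-0.88},{"dx":-0.01,"dy":-0.001,"dz":0.058,"ax":0,"ay":0,"az":0,"fingers":-0.88},{"dx":-0.015,"dy":-0.001,"dz":0.058,"ax":0,"ay":0,"az":0,"fingers":-0.88},{"dx":-0.015,"dy":-0.001,"dz":0.058,"ax":0,"ay":0,"az":0,"fingers":-0.88}]'
python3 - <<'E'
from h import *
go(O+.002*SX,.014,ys)
q,_=bot.read_camera("scene")
cv2.imwrite("pics/v5.png",cv2.resize(q[150:280,195:345],(690,600),interpolation=2))
E
```

```text
time: 4.03
tool_pos: [0.5639, -0.0096, 0.0172]
tcp_rot: [0.417, 3.107, 0.001]
wrist_force: [-0.8, -0.5, -0.7]
width: 0.059
shift [-27.   -5.3   3.3] az -9.3 tcp stage [-23.8   9.6] [ 0.5639 -0.0096  0.0172] F [-0.8 -0.5 -0.7] w 0.059 t 4.025
```

View pics/v5.png

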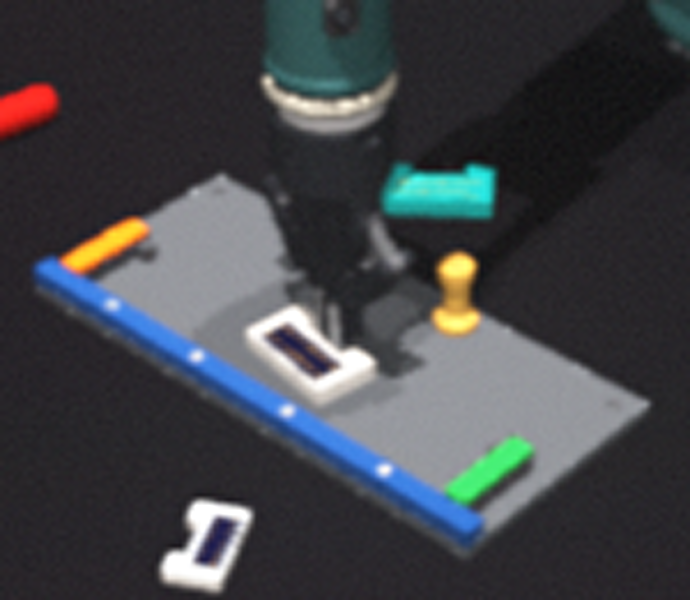

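Fingertips sit inside the notch (about px (335,325) in the view). Push to the rail while turning square.

```bash
python3 -m inch '[{"dx":0,"dy":0,"dz":0.003,"ax":0,"ay":0,"az":0,"fingers":-0.88},{"dx":-0.003,"dy":0.0005,"dz":0.003,"ax":0,"ay":0,"az":-1.2,"fingers":-0.88},{"dx":-0.006,"dy":0.001,"dz":0.003,"ax":0,"ay":0,"az":-2.4,"fingers":-0.88},{"dx":-0.009,"dy":0.0015,"dz":0.003,"ax":0,"ay":0,"az":-3.6,"fingers":-0.88},{"dx":-0.012,"dy":0.002,"dz":0.003,"ax":0,"ay":0,"az":-5,"fingers":-0.88},{"dx":-0.015,"dy":0.0025,"dz":0.003,"ax":0,"ay":0,"az":-6.5,"fingers":-0.88},{"dx":-0.018,"dy":0.003,"dz":0.003,"ax":0,"ay":0,"az":-8,"fingers":-0.88},{"dx":-0.02,"dy":0.0033,"dz":0.003,"ax":0,"ay":0,"az":-9.3,"fingers":-0.88},{"dx":-0.02,"dy":0.0033,"dz":0.003,"ax":0,"ay":0,"az":-9.3,"fingers":-0.88}]'
python3 - <<'E'
from h import *
go(O+.002*SX,.014,ys)
q,_=bot.read_camera("scene")
cv2.imwrite("pics/v6.png",cv2.resize(q[170:280,225:345],(650,600),interpolation=2))
E
```

```text
time: 5.2
tool_pos: [0.5839, -0.0116, 0.0141]
tcp_rot: [0.163, 3.131, 0.0]
wrist_force: [-0.6, -0.3, -0.2]
width: 0.063
shift [-5.7 -9.7  0.1] az -0.0 tcp stage [-3.7  9.7] [ 0.5839 -0.0116  0.0141] F [-0.6 -0.3 -0.2] w 0.063 t 5.2
```

View pics/v6.png

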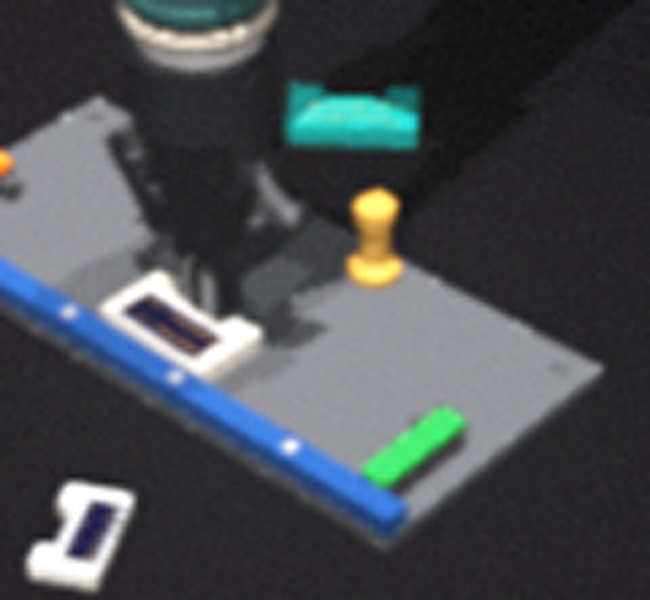

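Carrier is near the rail, almost square. Press on gently in small steps and watch the force.

```bash
python3 -m inch '[{"dx":-0.002,"dy":0,"dz":0,"ax":0,"ay":0,"az":0,"fingers":-0.88},{"dx":-0.004,"dy":0,"dz":0,"ax":0,"ay":0,"az":0,"fingers":-0.88},{"dx":-0.005,"dy":0,"dz":0,"ax":0,"ay":0,"az":0,"fingers":-0.88},{"dx":-0.005,"dy":0,"dz":0,"ax":0,"ay":0,"az":0,"fingers":-0.88}]'
python3 -m inch '[{"dx":-0.001,"dy":0,"dz":0,"ax":0,"ay":0,"az":0,"fingers":-0.88},{"dx":-0.002,"dy":0,"dz":0,"ax":0,"ay":0,"az":0,"fingers":-0.88},{"dx":-0.002,"dy":0,"dz":0,"ax":0,"ay":0,"az":0,"fingers":-0.88}]'
python3 - <<'E'
from h import *
go(O+.002*SX,.014,ys)
q,_=bot.read_camera("scene")
cv2.imwrite("pics/v7.png",cv2.resize(q[200:250,235:285],(600,600),interpolation=2))
E
```

```text
time: 5.75
tool_pos: [0.5889, -0.0122, 0.0142]
tcp_rot: [0.163, 3.131, 0.0]
wrist_force: [0.3, -0.7, -0.6]
width: 0.061
time: 6.12
tool_pos: [0.5899, -0.0123, 0.014]
tcp_rot: [0.163, 3.133, 0.0]
wrist_force: [-3.5, 0.1, 3.5]
width: 0.064
shift [ 0.3 -9.7  0. ] az -0.0 tcp stage [2.3 9.7] [ 0.5899 -0.0123  0.014 ] F [-3.5  0.1  3.5] w 0.064 t 6.125
```

View pics/v7.png

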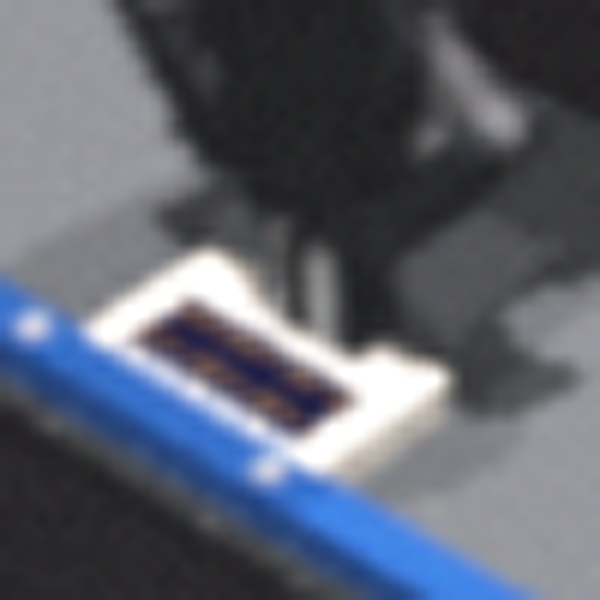

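Flush contact shown (force −3.5 N in x, TCP at expected stage x = 2.3). Now slide towards green (+y) with a light inward bias.

```bash
python3 -m inch '[{"dx":-0.002,"dy":0,"dz":0,"ax":0,"ay":0,"az":0,"fingers":-0.88},{"dx":-0.002,"dy":0,"dz":0,"ax":0,"ay":0,"az":0,"fingers":-0.88},{"dx":-0.002,"dy":0.002,"dz":0,"ax":0,"ay":0,"az":0,"fingers":-0.88},{"dx":-0.002,"dy":0.005,"dz":0,"ax":0,"ay":0,"az":0,"fingers":-0.88},{"dx":-0.002,"dy":0.01,"dz":0,"ax":0,"ay":0,"az":0,"fingers":-0.88},{"dx":-0.002,"dy":0.015,"dz":0,"ax":0,"ay":0,"az":0,"fingers":-0.88},{"dx":-0.002,"dy":0.02,"dz":0,"ax":0,"ay":0,"az":0,"fingers":-0.88},{"dx":-0.002,"dy":0.025,"dz":0,"ax":0,"ay":0,"az":0,"fingers":-0.88},{"dx":-0.002,"dy":0.03,"dz":0,"ax":0,"ay":0,"az":0,"fingers":-0.88},{"dx":-0.002,"dy":0.03,"dz":0,"ax":0,"ay":0,"az":0,"fingers":-0.88}]'
python3 - <<'E'
from h import *
go(O+.002*SX+.1245*SY,.014,ys)
q,_=bot.read_camera("scene")
cv2.imwrite("pics/v8.png",cv2.resize(q[200:270,240:320],(685,600),interpolation=2))
E
```

```text
time: 7.42
tool_pos: [0.593, 0.0168, 0.013]
tcp_rot: [0.163, 3.137, -0.002]
wrist_force: [-5.4, -2.4, 1.9]
width: 0.061
shift [ 0.3 85.6 -1.1] az 0.0 tcp stage [ 2.4 38.9] [0.593  0.0168 0.013 ] F [-5.4 -2.4  1.9] w 0.061 t 7.425
```

View pics/v8.png

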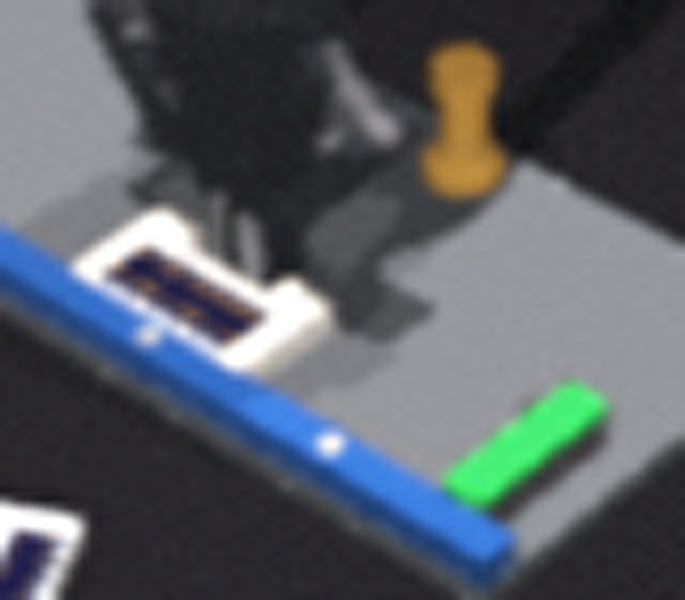

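Carrier moves flush along the rail; forces are low. Continue.

```bash
python3 -m inch '[{"dx":-0.002,"dy":0.005,"dz":-0.001,"ax":0,"ay":0,"az":0,"fingers":-0.88},{"dx":-0.002,"dy":0.01,"dz":-0.001,"ax":0,"ay":0,"az":0,"fingers":-0.88},{"dx":-0.002,"dy":0.015,"dz":-0.001,"ax":0,"ay":0,"az":0,"fingers":-0.88},{"dx":-0.002,"dy":0.02,"dz":-0.001,"ax":0,"ay":0,"az":0,"fingers":-0.88},{"dx":-0.002,"dy":0.025,"dz":-0.001,"ax":0,"ay":0,"az":0,"fingers":-0.88},{"dx":-0.002,"dy":0.03,"dz":-0.001,"ax":0,"ay":0,"az":0,"fingers":-0.88},{"dx":-0.002,"dy":0.03,"dz":-0.001,"ax":0,"ay":0,"az":0,"fingers":-0.88}]'
python3 -m inch '[{"dx":-0.002,"dy":0.005,"dz":0,"ax":0,"ay":0,"az":0,"fingers":-0.88},{"dx":-0.002,"dy":0.01,"dz":0,"ax":0,"ay":0,"az":0,"fingers":-0.88},{"dx":-0.002,"dy":0.015,"dz":0,"ax":0,"ay":0,"az":0,"fingers":-0.88},{"dx":-0.002,"dy":0.02,"dz":0,"ax":0,"ay":0,"az":0,"fingers":-0.88},{"dx":-0.002,"dy":0.025,"dz":0,"ax":0,"ay":0,"az":0,"fingers":-0.88},{"dx":-0.002,"dy":0.03,"dz":0,"ax":0,"ay":0,"az":0,"fingers":-0.88},{"dx":-0.002,"dy":0.035,"dz":0,"ax":0,"ay":0,"az":0,"fingers":-0.88},{"dx":-0.002,"dy":0.035,"dz":0,"ax":0,"ay":0,"az":0,"fingers":-0.88}]'
python3 - <<'E'
from h import *
go(O+.002*SX+.1245*SY,.014,ys)
q,_=bot.read_camera("scene")
cv2.imwrite("pics/v9.png",cv2.resize(q[200:270,240:320],(685,600),interpolation=2))
E
```

```text
time: 8.35
tool_pos: [0.596, 0.0457, 0.0131]
tcp_rot: [-0.162, -3.134, 0.004]
wrist_force: [-5.6, -2.9, 2.6]
width: 0.062
time: 9.35
tool_pos: [0.5992, 0.0781, 0.0128]
tcp_rot: [-0.161, -3.129, 0.01]
wrist_force: [-8.6, -7.4, 7.7]
width: 0.058
shift [ 0.2 24.  -1.4] az 0.1 tcp stage [  2.2 100.5] [0.5992 0.0781 0.0128] F [-8.6 -7.4  7.7] w 0.058 t 9.35
```

View pics/v9.png

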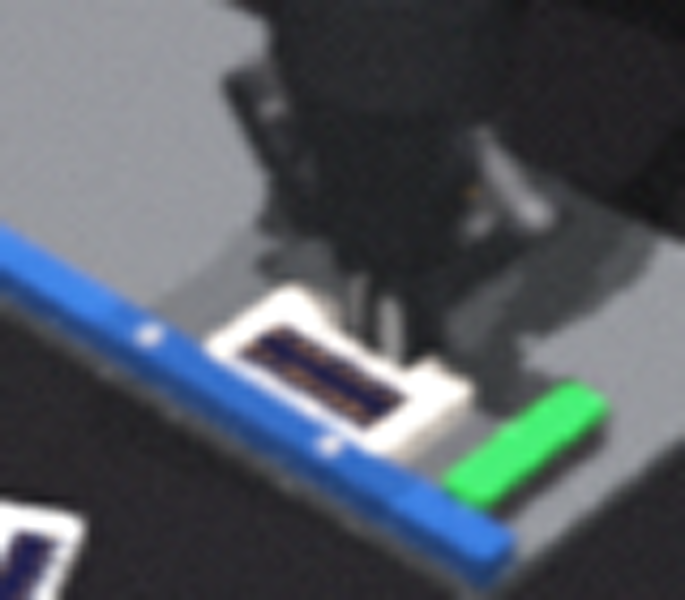

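```bash
python3 -m inch '[{"dx":-0.001,"dy":0.003,"dz":-0.001,"ax":0,"ay":0,"az":0,"fingers":-0.88},{"dx":-0.001,"dy":0.006,"dz":-0.001,"ax":0,"ay":0,"az":0,"fingers":-0.88},{"dx":-0.0015,"dy":0.009,"dz":-0.001,"ax":0,"ay":0,"az":0,"fingers":-0.88},{"dx":-0.0015,"dy":0.012,"dz":-0.001,"ax":0,"ay":0,"az":0,"fingers":-0.88},{"dx":-0.0015,"dy":0.015,"dz":-0.001,"ax":0,"ay":0,"az":0,"fingers":-0.88},{"dx":-0.0015,"dy":0.018,"dz":-0.001,"ax":0,"ay":0,"az":0,"fingers":-0.88},{"dx":-0.0015,"dy":0.018,"dz":-0.001,"ax":0,"ay":0,"az":0,"fingers":-0.88}]'
python3 -m inch '[{"dx":-0.001,"dy":0.002,"dz":0,"ax":0,"ay":0,"az":0,"fingers":-0.88},{"dx":-0.001,"dy":0.004,"dz":0,"ax":0,"ay":0,"az":0,"fingers":-0.88},{"dx":-0.001,"dy":0.004,"dz":0,"ax":0,"ay":0,"az":0,"fingers":-0.88}]'
python3 - <<'E'
from h import *
go(O+.002*SX+.1245*SY,.014,ys)
E
```

```text
time: 10.28
tool_pos: [0.6012, 0.0956, 0.013]
tcp_rot: [-0.16, -3.126, 0.011]
wrist_force: [-6.5, -3.6, 2.2]
width: 0.062
time: 10.65
tool_pos: [0.6014, 0.0983, 0.0129]
tcp_rot: [-0.159, -3.123, 0.015]
wrist_force: [-6.9, -6.0, 5.9]
width: 0.061
shift [ 0.3  3.6 -1.1] az 0.1 tcp stage [  2.3 120.9] [0.6014 0.0983 0.0129] F [-6.9 -6.   5.9] w 0.061 t 10.65
```

```bash
python3 -m inch '[{"dx":-0.001,"dy":0.002,"dz":-0.0005,"ax":0,"ay":0,"az":0,"fingers":-0.88},{"dx":-0.001,"dy":0.003,"dz":-0.0005,"ax":0,"ay":0,"az":0,"fingers":-0.88},{"dx":-0.001,"dy":0.003,"dz":-0.0005,"ax":0,"ay":0,"az":0,"fingers":-0.88}]'
python3 -m inch '[{"dx":-0.001,"dy":0.002,"dz":-0.0005,"ax":0,"ay":0,"az":0,"fingers":-0.88},{"dx":-0.001,"dy":0.003,"dz":-0.0005,"ax":0,"ay":0,"az":0,"fingers":-0.88},{"dx":-0.001,"dy":0.003,"dz":-0.0005,"ax":0,"ay":0,"az":0,"fingers":-0.88}]'
python3 - <<'E'
from h import *
go(O+.002*SX+.1245*SY,.014,ys)
E
```

```text
time: 11.02
tool_pos: [0.6016, 0.1006, 0.013]
tcp_rot: [-0.158, -3.121, 0.017]
wrist_force: [-5.3, -4.2, 3.5]
width: 0.062
time: 11.4
tool_pos: [0.6019, 0.103, 0.013]
tcp_rot: [-0.157, -3.119, 0.019]
wrist_force: [-4.7, -4.2, 2.8]
width: 0.06
shift [ 0.3 -1.1 -1. ] az 0.2 tcp stage [  2.3 125.6] [0.6019 0.103  0.013 ] F [-4.7 -4.2  2.8] w 0.06 t 11.4
```

```bash
python3 -m inch '[{"dx":-0.001,"dy":0.002,"dz":-0.0005,"ax":0,"ay":0,"az":0,"fingers":-0.88},{"dx":-0.001,"dy":0.003,"dz":-0.0005,"ax":0,"ay":0,"az":0,"fingers":-0.88},{"dx":-0.001,"dy":0.003,"dz":-0.0005,"ax":0,"ay":0,"az":0,"fingers":-0.88}]'
python3 - <<'E'
from h import *
go(O+.002*SX+.1245*SY,.014,ys)
q,_=bot.read_camera("scene")
cv2.imwrite("pics/v10.png",cv2.resize(q[215:265,260:310],(600,600),interpolation=2))
E
```

```text
time: 11.78
tool_pos: [0.6021, 0.1043, 0.0131]
tcp_rot: [-0.155, -3.116, 0.024]
wrist_force: [-5.2, -8.3, 2.9]
width: 0.057
shift [ 0.4 -2.4 -0.9] az 0.3 tcp stage [  2.4 126.9] [0.6021 0.1043 0.0131] F [-5.2 -8.3  2.9] w 0.057 t 11.775
```

View pics/v10.png

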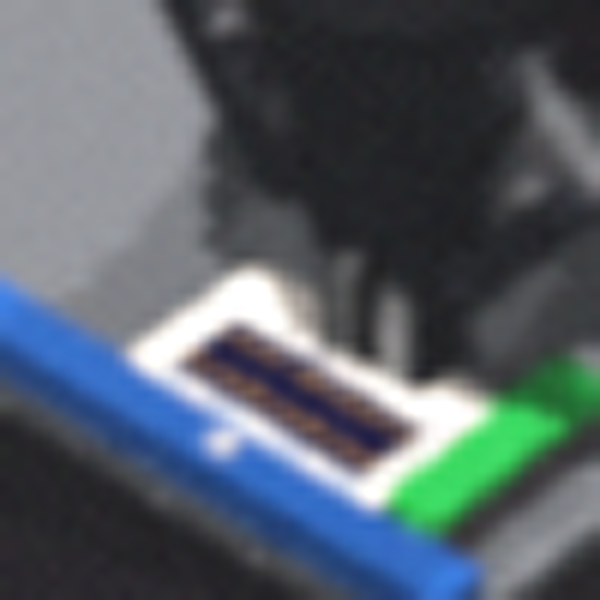

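Picture shows the carrier meeting the green stop, and the y force doubled. One firmer press in y, then in x, then check the force.

```bash
python3 -m inch '[{"dx":-0.001,"dy":0.002,"dz":-0.0005,"ax":0,"ay":0,"az":0,"fingers":-0.88},{"dx":-0.001,"dy":0.004,"dz":-0.0005,"ax":0,"ay":0,"az":0,"fingers":-0.88},{"dx":-0.001,"dy":0.004,"dz":-0.0005,"ax":0,"ay":0,"az":0,"fingers":-0.88}]'
python3 -m inch '[{"dx":-0.002,"dy":0.001,"dz":-0.0005,"ax":0,"ay":0,"az":0,"fingers":-0.88},{"dx":-0.002,"dy":0.001,"dz":-0.0005,"ax":0,"ay":0,"az":0,"fingers":-0.88}]'
python3 - <<'E'
from h import *
go(O+.002*SX+.1245*SY,.014,ys)
E
```

```text
time: 12.2
tool_pos: [0.602, 0.1046, 0.0131]
tcp_rot: [-0.153, -3.113, 0.033]
wrist_force: [-6.0, -14.3, 5.1]
width: 0.062
time: 12.45
tool_pos: [0.602, 0.1043, 0.0131]
tcp_rot: [-0.152, -3.108, 0.037]
wrist_force: [-8.1, -6.4, 5.1]
width: 0.06
shift [ 0.3 -2.4 -0.8] az 0.4 tcp stage [  2.3 126.9] [0.602  0.1043 0.0131] F [-8.1 -6.4  5.1] w 0.06 t 12.45
```

Solid in both directions. Release diagonally, back out of the notch, raise, and swing away.

```bash
python3 -m inch '[{"dx":0.001,"dy":-0.001,"dz":-0.0005,"ax":0,"ay":0,"az":0,"fingers":-0.88},{"dx":0.002,"dy":-0.0025,"dz":-0.0005,"ax":0,"ay":0,"az":0,"fingers":-0.88},{"dx":0.006,"dy":-0.003,"dz":-0.0005,"ax":0,"ay":0,"az":0,"fingers":-0.88},{"dx":0.012,"dy":-0.003,"dz":-0.0005,"ax":0,"ay":0,"az":0,"fingers":-0.88},{"dx":0.02,"dy":-0.003,"dz":-0.0005,"ax":0,"ay":0,"az":0,"fingers":-0.88},{"dx":0.025,"dy":-0.003,"dz":-0.001,"ax":0,"ay":0,"az":0,"fingers":-0.88},{"dx":0.025,"dy":-0.003,"dz":-0.06,"ax":0,"ay":0,"az":0,"fingers":-0.88},{"dx":0.025,"dy":-0.003,"dz":-0.12,"ax":0,"ay":0,"az":0,"fingers":-0.88},{"dx":0.025,"dy":-0.003,"dz":-0.18,"ax":0,"ay":0,"az":0,"fingers":-0.88},{"dx":0.06,"dy":0.2,"dz":-0.2,"ax":0,"ay":0,"az":0,"fingers":-0.88},{"dx":0.1,"dy":0.4,"dz":-0.2,"ax":0,"ay":0,"az":0,"fingers":-0.88},{"dx":0.1,"dy":0.4,"dz":-0.2,"ax":0,"ay":0,"az":0,"fingers":-0.88},{"dx":0.1,"dy":0.4,"dz":-0.2,"ax":0,"ay":0,"az":0,"fingers":-0.88},{"dx":0.1,"dy":0.4,"dz":-0.2,"ax":0,"ay":0,"az":0,"fingers":-0.88},{"dx":0.1,"dy":0.4,"dz":-0.2,"ax":0,"ay":0,"az":0,"fingers":-0.88},{"dx":0.1,"dy":0.4,"dz":-0.2,"ax":0,"ay":0,"az":0,"fingers":-0.88}]'
python3 - <<'E'
from h import *
p,d=bot.read_camera("top")
for m in bot.masks_of("top","carrier"):
    r=rect(m["region"],.022)[0]; print("carrier",r,S(np.array(r[0])/1000))
for n,z in(("probe_post",.056),("vial",.06),("driver",.01)):
    print(n,[(round(m["p"],2),rect(m["region"],z)[0]) for m in bot.masks_of("top",n)])
cv2.imwrite("pics/v11.png",cv2.resize(p[170:265,195:385],None,fx=4.2,fy=4.2,interpolation=2))
print(bot.read_state()["wrist_force"],bot.read_state()["tool_pos"])
E
```

```text
time: 14.45
tool_pos: [0.5461, 0.5197, 0.2055]
tcp_rot: [-0.148, -3.109, 0.036]
wrist_force: [0.7, -0.4, -0.1]
width: 0.06
carrier ((381.89947509765625, -62.3038330078125), (42.224815368652344, 73.4922103881836), 31.2799129486084) [-199.3  -61.7]
carrier ((622.2996826171875, 95.7379150390625), (75.99251556396484, 44.875911712646484), 85.04174041748047) [ 23.4 120.5]
carrier ((740.7452392578125, 34.68095779418945), (59.921356201171875, 35.60835266113281), 22.145263671875) [147.5  72. ]
probe_post [(0.4, ((495.9500732421875, 35.68049240112305), (24.003578186035156, 21.7224178314209), 0.9890621900558472))]
vial [(0.51, ((542.3411865234375, 360.8150939941406), (47.39558792114258, 31.465805053710938), 64.45565032958984))]
driver [(0.66, ((539.052490234375, -386.36236572265625), (27.204771041870117, 164.87266540527344), 76.13272857666016))]
[-0.11635181 -0.35543589 -1.01655728] [0.54721529 0.51584966 0.20536196]
```

View pics/v11.png

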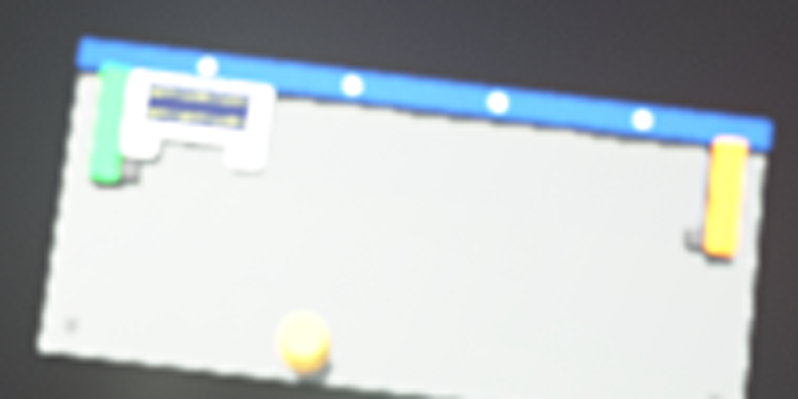

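Run:
```python
from h import *
p,d=bot.read_camera("top"); q,_=bot.read_camera("scene")
f=p.astype(int)
for r in (192,196,200,204): print(r,[tuple(f[r,c]) for c in range(217,232)])
def prof(y): # sample line along stage y at fixed stage x 25mm... colours vs stage y at z=.022
    c=bot.get_calibration("top");
    w=np.r_[O+.015*SX+y*SY,.022,1]; k=c["intrinsics"]@(c["view"]@w)[:3]; return k[:2]/k[2]
for y in range(150,172,2):
    u=prof(y/1000); print(y,u.round(1),cv2.getRectSubPix(p,(1,1),tuple(map(float,u))).ravel())
cv2.imwrite("pics/v12.png",cv2.resize(q[215:265,260:310],(600,600),interpolation=2))
```

```text
192 [(np.int64(240), np.int64(249), np.int64(240)), (np.int64(229), np.int64(254), np.int64(217)), (np.int64(222), np.int64(255), np.int64(186)), (np.int64(220), np.int64(255), np.int64(176)), (np.int64(219), np.int64(255), np.int64(175)), (np.int64(220), np.int64(255), np.int64(174)), (np.int64(219), np.int64(255), np.int64(173)), (np.int64(236), np.int64(255), np.int64(216)), (np.int64(255), np.int64(255), np.int64(255)), (np.int64(255), np.int64(255), np.int64(255)), (np.int64(255), np.int64(255), np.int64(255)), (np.int64(255), np.int64(255), np.int64(255)), (np.int64(255), np.int64(255), np.int64(255)), (np.int64(242), np.int64(239), np.int64(235)), (np.int64(198), np.int64(218), np.int64(210))]
196 [(np.int64(242), np.int64(254), np.int64(237)), (np.int64(232), np.int64(255), np.int64(204)), (np.int64(223), np.int64(255), np.int64(178)), (np.int64(220), np.int64(255), np.int64(174)), (np.int64(220), np.int64(255), np.int64(176)), (np.int64(220), np.int64(255), np.int64(175)), (np.int64(222), np.int64(255), np.int64(179)), (np.int64(239), np.int64(255), np.int64(230)), (np.int64
[... 1391 characters left out ...]
5), np.int64(255)), (np.int64(255), np.int64(255), np.int64(255)), (np.int64(255), np.int64(255), np.int64(255)), (np.int64(255), np.int64(255), np.int64(255)), (np.int64(255), np.int64(255), np.int64(255)), (np.int64(255), np.int64(255), np.int64(255)), (np.int64(255), np.int64(255), np.int64(255)), (np.int64(255), np.int64(255), np.int64(255))]
150 [228.6 199.8] [255 255 255]
152 [227.7 199.6] [255 255 255]
154 [226.8 199.5] [255 255 255]
156 [226.  199.4] [255 255 255]
158 [225.1 199.3] [255 255 255]
160 [224.2 199.2] [255 255 255]
162 [223.4 199.1] [242 255 229]
164 [222.5 199. ] [226 255 193]
166 [221.6 198.9] [219 255 174]
168 [220.7 198.8] [220 255 175]
170 [219.9 198.7] [220 255 176]
```

View pics/v12.png

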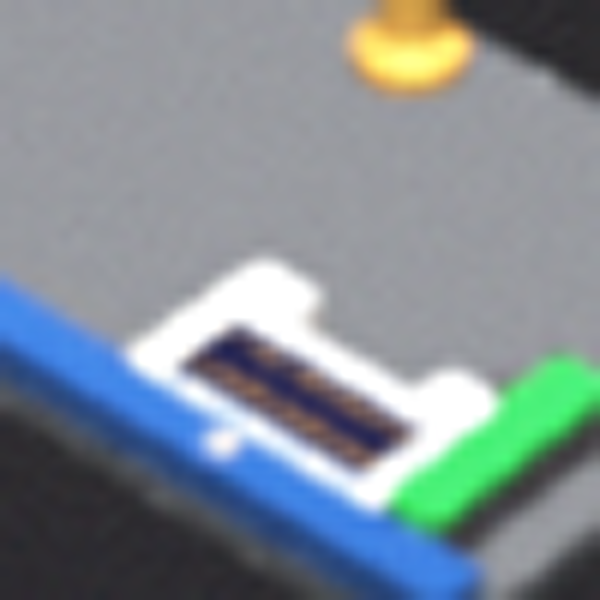

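```bash
python3 -c "
from workcell import bot
print(bot.finish_job())"
```

```text
the job is handed in; nothing more can be done
None
```

I pushed the carrier flat against the blue rail, with two fingertips in its notch. I then slid it along the rail into the green-stop corner, backed the hand out and handed the job in. The run took about 15 s of robot time; the judge's verdict isn't reported.

**Seating:** At the stop, a 14 N push moved the fingers only about 0.3 mm. After release, white meets green in the top picture with no plate showing between them. The scene picture shows the carrier where it sat while pressed.

**Measured position:** The final mask put the carrier's centre at plate x = 23.4 mm and y = 120.5 mm, turned 0.017 rad. Ideal is 23 and 122 mm. That y is 1.5 mm short, but the colour edge at the stop measured 162 mm where the face should be at 160 mm. The two disagree by a few millimetres, so I relied on the contact and the pictures instead.

**Bystanders:** The post and vial measured within about 2 mm of where they started. I have no starting measurement for the screwdriver, but the arm never went near it. The hand ended well clear, with no contact force.

**Other points:** My first move call was refused for missing keys and nothing moved. The tool tilted by a degree or two while pressing, with no visible effect on the carrier.

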